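# Fit a bayonet lamp module in the cold-light source

### The arm

A 7-joint arm with a two-finger parallel gripper is mounted at the origin on a cart in front of the work surface, level with it; the furniture and walls round the work are solid. World frame = base frame: x ahead of the robot, y to its left, z up, the work surface at z = 0. Lengths are in m, angles in rad, forces in N, time in s.
With the tool pointing down it reaches from about 0.425 to 0.875 m from the base axis. Payload 4.7 kg.
Tool frame: the origin (TCP) lies midway between the tips of the shut fingers; the grasp point (between the pads) lies 19 mm behind it; z points along the fingers, y is the line along which they close (so a half turn about z gives the same grasp; the last joint's range is limited). The gripper opens to 87 mm and grips with 3 to 60 N. Pads are 19 mm wide; open, the fingers measure 117 mm over their backs; the gripper's body (75 mm by 190 mm) begins 51 mm behind the grasp point.
Start: joints at [1.246, 0.321, -0.07, 1.45, 0.023, 1.371, -0.057], TCP at [0.216, -0.613, 0.223] pointing down, gripper open.
Joint ranges: [-2.86, 2.86], [-0.3, 2.09], [-1.38, 1.24], [0.06, 2.45], [-1.56, 4.7], [0.09, 2.05], [-2.69, 2.69]. Speed limits (rad/s): [2.57, 2.57, 3.14, 3.14, 3.14, 3.14, 3.14].

### API

Orientations are given as a rotation vector (axis times angle).
In Python, from bench import ctrl gives the robot as it stands. The module is installed in compiled form; this text tells all that it offers.
- The arm moves only by the shell command python3 -m handwheel 'ROWS' [FORCE]. ROWS is JSON, a list of rows, each a list of 7 numbers: the finger opening in m, from 0 to 0.087, then the shift along the tool's x, y, z in m, then the turn, a rotation vector about the tool's x, y, z in degrees. A call has 1 to 12 rows; each row shifts and turns the commanded pose from where the row before left it, along the tool's axes as they then stand; what a row does not reach is not made up. A row lasts 1/8 s, in which the tool goes at most 62.5 mm and 10.7 degrees, less where a joint would pass 70% of its speed; a pose out of reach is approached as far as the arm can. A call is refused whole if a number of a shift passes 0.0625 or a number of a turn 10.7, either way. A call with a gripper value outside its range is refused whole. The fingers move at their own pace and stop on an object; FORCE is the grip in N (left out, the last holds). Time passes only in rows, so rows that do not move let the fingers close. It gives the time, the measured TCP pose, the force, the opening and the grip force at its end, in the units of the state.
- ctrl.get_state(): the state, without advancing time (a new reading comes with each control period).
- ctrl.get_image(name): name is "side" or "top" or "wrist"; returns (picture, depth): 420x560x3 uint8, blue, green, red; 420x560 float32, m along the optical axis (not along the pixel's ray), 0 where there is no reading.
- ctrl.camera_info(name): a dict with "intrinsics" (3x3 intrinsics, pixels), "D" ([k1, k2, p1, p2, k3] as OpenCV has them; the pictures are not rectified), "R" (3x3) and "t" (3): a world point X has camera coordinates R X + t. Camera axes: x right, y down, z forward; pixel columns grow to the right and rows downward; lengths in m; the calibration is good to about 2 mm. A picture is of the moment at which its call begins: read the wrist's pose just before it. camera_info takes no time and is no camera call; for the wrist camera it gives the pose at the moment of the call.
- ctrl.close_job(): hands the job in; it is judged then, once.
The state is a dict: "time": time; "joint_positions": joint angles; "qd": joint speeds; "joint_torque": joint torques, N m; "position": TCP position; "tool_rot": TCP orientation; "ft_force": force on the tool from outside, world axes, zero at the start; "torque": the same for the moment, N m; "grip_width": opening from 0.0 (shut) to 1.0 (fully open); "grip_force": force on a finger pad.
Only numpy, scipy, OpenCV 4.12 (cv2) and the standard library are available. Lean on these libraries where they do the work, as an engineer would, in place of code of your own. Each camera call takes 0.05 s, during which the arm holds its last target. There are 200 camera calls.

### The job

Fit the new lamp module in the cold-light source: take the dust cap off the lamp socket and lay it on the desk, then put the module's spigot in the socket, turn it lightly until both lugs drop into their slots, push it down against the spring contact and twist it clockwise until it stops, so that it springs up into its lock notches and stays locked. The lamp is glass, so work gently, keep the module upright, and leave the other things on the bench where they are.

Things in the scene. Friction and masses are not known exactly. Their poses are not given: they have to be found in the camera images.
- light_source: cold-light source: ivory case 110 (x) x 100 (y) x 48 mm high, fixed to the desk; front panel on its -x side with knob, switch and light-guide outlet standing out 15 mm; a round lamp turret on the middle of its top, up to 80 mm above the desk. Origin: centre of the underside, z up. Desk in front of it clear but for the module (x 0.40 to 0.46, y 0.03 to 0.27)
- socket (a point): centre of the mouth of the lamp socket, on the flat top of the turret, 80 mm above the case's underside; z up, axes those of the case, NOT of the slots. Bore 23 mm across. Two slots 8 mm wide, reaching 16 mm from the axis, face each other across the axis in the knurled socket ring (51 mm across, 20 mm high)
- ring_middle (a point): a point on the socket's axis inside the ring, 10 mm below the mouth; axes those of the case. The ring is clamped immovably, with its line of slots anywhere within 0.55 rad of the case's x axis: that heading is not measured, it can be seen, or felt for. From each slot a passage leads clockwise (from above) under a 6 mm rail to a stop about 1.0 rad on, under a notch 2.5 mm deep in the rail
- contact_pin (a joint): brass spring contact at the bottom of the socket, 17 mm across; 0 = free, its top 15 mm below the mouth; grows as it is pushed down (m). Preload 1.6 N, then 0.8 N per mm: about 8 N when the lugs clear the rail (0.008), 9.6 N fully in (0.010, the module's flange on the ring). Lugs sprung up in the lock notches: about 0.0055
- lamp_module: new lamp module, 56 mm high, about 90 g, standing on its foot on the desk. Origin: centre of the foot's underside, z up. Steel spigot 21 mm across, foot tapered 4 mm; two brass lugs 6 mm wide at +x and -x, 30 mm over their tips, 12 to 17 mm above the foot; black flange 42 mm across, 25 to 31 mm above the foot. Glass inside: pushed with over 40 N or twisted with over 0.25 N m it breaks
- module_grip (a point): middle of its black bar grip, 43 mm above the foot: 38 mm long along x (the line of the lugs), 16 mm wide along y, from 30 to 56 mm above the foot, white line along x on top. The module's foot is 12 mm below the socket's mouth with the lugs resting on the ring, 15 mm with lugs dropped in and pin just met, 23 mm with lugs under the rail, 25 mm fully in, 20.5 mm locked. Half a turn looks the same
- dust_cap: round black plastic dust cap, 31 mm across, 12 mm high, 12 g, lying loose over the socket's mouth; origin: centre of its underside
- microscope_2: tall ivory-and-black microscope standing on the desk beside the work, to the right of it as the robot sees it: fixed, about 0.42 m high, base 0.20 (y) x 0.25 m (x); a straight sweep of the arm from its start to the work would run into it, so draw in first. Origin: middle of the base's underside
- oil_dropper: small brown dropper bottle, 26 mm across, 58 mm high, standing loose on the desk; origin: centre of the underside
- objective_canister: round canister with black body and cream lid, 35 mm across, 61 mm high, standing loose on the desk; origin: centre of the underside
- lamp_carton: empty yellow lamp carton 38 x 45 x 62 mm, standing loose on the desk; origin: centre of the underside
Mind the look-alikes: they are no part of the job. Of the things shaped like the dust_cap, the black one is meant. Leave any orange look-alike of the lamp_module alone.

How it is judged:
On the way, in this order (a step that is already met when the one before it is completed fails the run):
1. the dust cap is off the socket and lies on the desk, let go (height (world z) of dust_cap below 0.015 m and horizontal distance between dust_cap and socket above 0.06 m and contact force between the fingers and dust_cap below 0.05 N and linear speed of dust_cap below 0.02 m/s), for 0.2 s.
2. the module is in the socket with its lugs in the slots, pushed down against the spring until they clear the rail (value of joint contact_pin above 0.0072 m and horizontal distance between lamp_module and socket below 0.003 m), for 0.05 s.
At the end, for the whole second after the job is handed in: Module locked: upright in the socket (3 mm, 0.08 rad), at rest, let go, held down by its lugs in the notches: origin 19 to 22 mm below the mouth, spring contact in by 4 to 6.8 mm. The dust cap lies at rest on the desk, over 60 mm from the socket (height (world z) of dust_cap below 0.015 m and horizontal distance between dust_cap and socket above 0.06 m and linear speed of dust_cap below 0.02 m/s and value of joint contact_pin between 0.004 and 0.0068 m and z of lamp_module in the frame of socket between -0.022 and -0.019 m and horizontal distance between lamp_module and socket below 0.003 m and angle between lamp_module's own z axis and vertical below 0.08 rad and linear speed of lamp_module below 0.01 m/s); the robot touches nothing.
It fails at once if the module presses on the light source with more than 50 N, all its contacts added up (contact force between lamp_module and light_source above 50 N).
It fails at once if the module is tipped over (0.5 rad) (angle between lamp_module's own z axis and vertical above 0.5 rad).
It fails at once if a bottle, the canister or the carton is pushed more than 20 mm (distance of any of oil_dropper, objective_canister, lamp_carton from where it was at the start of the episode above 0.02 m).
It also fails if it takes over 72 s, if anything falls off the work surface, if the arm or the gripper's body presses on something with over 40 N, if the wrist force passes 120 N, or if a joint passes its speed limit or range.

## Working session

There is one attempt and no reset: what is moved stays moved. The work goes in short steps, Python scripts to look and compute and a shell command to move; the robot and the scene stay as the last step left them, time stands still between calls to the robot, and variables do not carry over. Pictures are saved under pics/ and viewed, at most 10 in all, crops included, and the job is handed in when it is done.

```bash
mkdir -p pics; cat > h.py <<'E'
import numpy as np, cv2
from bench import ctrl
from scipy.spatial.transform import Rotation as Ro
def cam(n):
    c=ctrl.camera_info(n); return [np.array(c[k],float) for k in("intrinsics","D","R","t")]
def ray(n,uv,c=None):
    K,D,R,t=c or cam(n)
    p=cv2.undistortPoints(np.array(uv,float).reshape(-1,1,2),K,D).reshape(-1,2)
    d=np.c_[p,np.ones(len(p))]@R; return -R.T@t,d
def onz(n,uv,z,c=None):
    o,d=ray(n,uv,c); return o+d*((z-o[2])/d[:,2])[:,None]
def bydepth(n,uv,dep,c=None):
    o,d=ray(n,uv,c); uv=np.array(uv,int).reshape(-1,2)
    return o+d*dep[uv[:,1],uv[:,0]][:,None]
def snap(n,name):
    im,d=ctrl.get_image(n); cv2.imwrite(f"pics/{name}.png",im); np.save(f"pics/{name}.npy",d); return im,d
E
python3 - <<'E'
from h import *
for n in("top","side"):
    snap(n,n+"0"); K,D,R,t=cam(n); print(n,K[0,0],-R.T@t,R[2],D)
s=ctrl.get_state();print(s)
E
```

```text
top 483.2300141123069 [0.41306263 0.08235997 0.94526071] [ 0.1040433   0.03393623 -0.99399362] [0.02575082 0.         0.         0.         0.        ]
side 429.0844913117256 [0.42331499 0.80258189 0.6368942 ] [ 0.05739239 -0.78467297 -0.61724747] [0.00787961 0.         0.         0.         0.        ]
{'time': 0.1, 'joint_positions': array([ 1.24611132,  0.32178457, -0.07004169,  1.45154612,  0.02263423,
        1.37080123, -0.05687506]), 'qd': array([ 0.00057115, -0.00113552,  0.00081769, -0.00378842, -0.00024573,
       -0.00046542,  0.00087528]), 'joint_torque': array([-9.38306366e-04, -4.92573881e+01, -4.06355727e-01, -3.13402390e+01,
       -6.41376944e-02,  3.94819316e-02,  5.38164227e-05]), 'position': array([ 0.21577521, -0.6126174 ,  0.22155084]), 'tool_rot': array([-3.09494785e+00, -5.29363231e-01,  6.78736808e-04]), 'ft_force': array([-0.61338983,  0.08659687, -0.9156127 ]), 'torque': array([ 0.05157166, -0.02911479,  0.02716345]), 'grip_force': 0.0, 'grip_width': 0.9995489417338882}
```

View pics/top0.png

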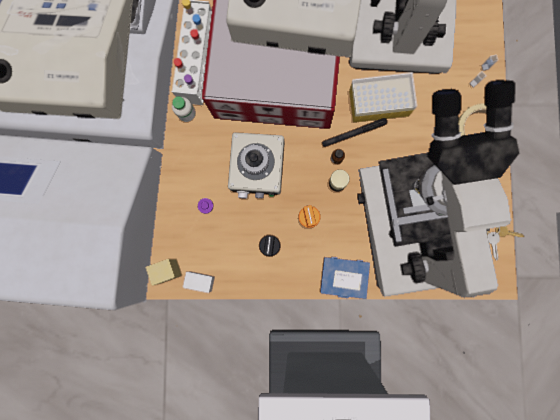

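View pics/side0.png

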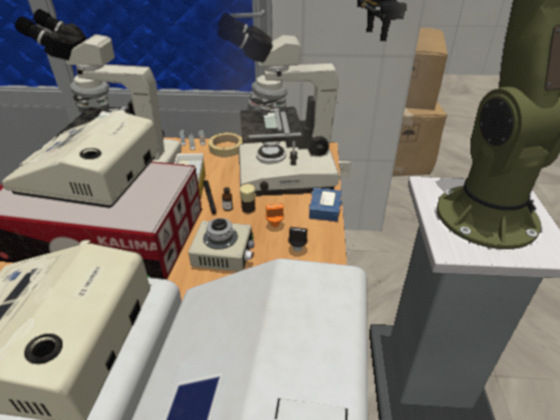

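The top view (up = +x, left = +y) shows the light source at about (256,162) with the dust cap at (254,158). The black module is at (269,245), with the orange look-alike at (309,216) and the purple cap at (205,205). The dropper and canister are at (338,156) and (339,181).

```bash
python3 - <<'E'
from h import *
im=cv2.imread("pics/top0.png");d=np.load("pics/top0.npy")
c=cam("top")
for nm,(u,v) in dict(cap=(254,158),mod=(269,245),desk=(240,225),dropper=(338,156),can=(339,181)).items():
    print(nm,bydepth("top",[(u,v)],d,c).round(4))
v,u=np.mgrid[0:420,0:560]; uv=np.c_[u.ravel(),v.ravel()]
P=bydepth("top",uv,d,c).reshape(420,560,3); np.save("pics/P.npy",P)
def reg(x0,y0,x1,y1,m):
    k=np.zeros((420,560),bool);k[y0:y1,x0:x1]=True
    return k&m
z=P[...,2]; dark=im.max(2)<70
for nm,m in dict(cap=reg(235,140,275,180,dark&(z>.084)),ring=reg(230,135,280,185,(z>.074)&(z<.084)),case=reg(215,120,300,200,(z>.042)&(z<.054)),bar=reg(250,225,290,265,(z>.048)),flange=reg(250,225,290,265,(z>.022))).items():
    n,lab,st,ce=cv2.connectedComponentsWithStats(m.astype(np.uint8)); 
    q=np.argwhere(m)[:,::-1]; r=cv2.minAreaRect(q.astype(np.float32))
    zz=np.median(z[m]); b=onz("top",cv2.boxPoints(r),zz,c)[:,:2]; (cx,cy),rad=cv2.minEnclosingCircle(q.astype(np.float32))
    print(nm,m.sum(),zz.round(4),"ctr",onz("top",[r[0]],zz,c).round(4),"edges",(b[1]-b[0]).round(4),(b[2]-b[1]).round(4),"encl",onz("top",[(cx,cy)],zz,c).round(4))
g=cv2.cvtColor(im,cv2.COLOR_BGR2GRAY)
m=reg(255,230,285,260,(g>130)&(z>.03)); q=np.argwhere(m)[:,::-1];print("line",m.sum());
if m.sum()>3:
    W=onz("top",q,.056,c); a=cv2.fitLine(W[:,:2].astype(np.float32),2,0,.01,.01).ravel();print(a,np.degrees(np.arctan2(a[1],a[0])))
a=cv2.resize(im[120:280,180:360],None,fx=4,fy=4,interpolation=2)[:600,:720];cv2.imwrite("pics/crop0.png",a)
E
```

```text
cap [[0.5866 0.1606 0.0937]]
mod [[0.4317 0.1357 0.0572]]
desk [[ 4.723e-01  1.963e-01 -1.000e-04]]
dropper [[0.5964 0.0073 0.0572]]
can [[0.5492 0.0063 0.0587]]
cap 171 0.0884 ctr [[0.5882 0.1615 0.0884]] edges [ 0.02   -0.0198] [-0.0195 -0.0191] encl [[0.5875 0.1616 0.0884]]
ring 398 0.0804 ctr [[0.5884 0.1618 0.0804]] edges [-0.0005 -0.0513] [-0.0499 -0.    ] encl [[0.589  0.1616 0.0804]]
case 2364 0.0487 ctr [[0.6021 0.1475 0.0487]] edges [ 0.1431 -0.0097] [-0.0114 -0.1261] encl [[0.6043 0.1468 0.0487]]
bar 193 0.0565 ctr [[0.4291 0.1328 0.0565]] edges [ 0.0611 -0.0041] [-0.0046 -0.0617] encl [[0.4283 0.1374 0.0565]]
flange 396 0.0394 ctr [[0.4294 0.1337 0.0394]] edges [ 0.0623 -0.0042] [-0.0047 -0.0629] encl [[0.4286 0.1385 0.0394]]
line 24
[0.8938165  0.44843292 0.43332925 0.13851313] 26.643187
```

View pics/crop0.png

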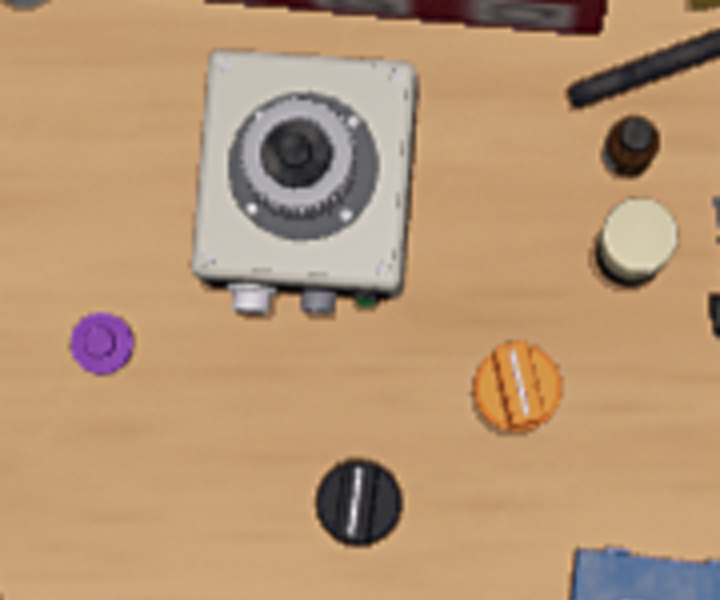

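```bash
python3 - <<'E'
from h import *
P=np.load("pics/P.npy"); d=np.load("pics/top0.npy")
q=P[80:310,355:535].reshape(-1,3); q=q[(d[80:310,355:535].ravel()>0)]
for x0 in np.arange(.26,.8,.04):
    k=q[(q[:,0]>x0)&(q[:,0]<x0+.04)&(q[:,2]>.06)]
    if len(k): print(x0.round(2),len(k),"y",k[:,1].min().round(3),k[:,1].max().round(3),"zmax",k[:,2].max().round(3), "z>.2 y", k[k[:,2]>.2][:,1].max().round(3) if (k[:,2]>.2).any() else None)
s=ctrl.get_state(); print(Ro.from_rotvec(s['tool_rot']).as_matrix().round(3), s['position'])
K,D,R,t=cam("wrist"); print("wristcam",-R.T@t, R[2])
E
```

```text
0.34 1511 y -0.18 -0.065 zmax 0.293 z>.2 y -0.137
0.38 3022 y -0.179 -0.058 zmax 0.292 z>.2 y -0.131
0.42 3360 y -0.224 -0.052 zmax 0.353 z>.2 y -0.116
0.46 3978 y -0.173 -0.045 zmax 0.356 z>.2 y -0.089
0.5 4311 y -0.184 -0.041 zmax 0.373 z>.2 y -0.082
0.54 3435 y -0.181 -0.05 zmax 0.394 z>.2 y -0.079
0.58 1616 y -0.172 -0.076 zmax 0.402 z>.2 y -0.076
0.62 3 y -0.154 -0.148 zmax 0.377 z>.2 y -0.148
0.66 626 y -0.138 -0.024 zmax 0.069 z>.2 y None
0.7 1202 y -0.136 -0.025 zmax 0.07 z>.2 y None
0.74 1 y -0.037 -0.037 zmax 0.06 z>.2 y None
[[ 0.943  0.332 -0.001]
 [ 0.332 -0.943  0.002]
 [-0.    -0.002 -1.   ]] [ 0.21577521 -0.6126174   0.22155084]
wristcam [ 0.29164802 -0.58507508  0.38223632] [-0.2745983  -0.0958188  -0.95677298]
```

```bash
python3 -m handwheel '[[0.06,0,0,-0.06,0,0,0],[0.06,0,0,-0.06,0,0,0],[0.06,0,0,-0.06,0,0,0],[0.06,0,-0.05,-0.02,0,0,0],[0.06,0,-0.055,0,0,0,0],[0.06,0,-0.055,0,0,0,0],[0.06,0,-0.055,0,0,0,0],[0.06,0,0,0,0,0,0],[0.06,0,0,0,0,0,0]]' 20
```

```text
time: 1.23
position: [0.1446, -0.4106, 0.4226]
tool_rot: [3.096, 0.529, 0.0]
ft_force: [-0.2, -1.0, -0.4]
grip_width: 0.691
grip_force: 0.0
```

```bash
python3 -m handwheel '[[0.06,0.0605,-0.0042,0,0,0,-8],[0.06,0.0605,-0.0042,0,0,0,-8],[0.06,0.0605,-0.0042,0,0,0,-8],[0.06,0.0605,-0.0042,0,0,0,-8],[0.06,0.0605,-0.0042,0,0,0,-8],[0.06,0.0605,-0.0042,0,0,0,-8],[0.06,0.0605,-0.0042,0,0,0,-8],[0.06,0.0605,-0.0042,0,0,0,-8],[0.06,0.0605,-0.0042,0,0,0,-8],[0.06,0.0605,-0.0042,0,0,0,-8],[0.06,0.0605,-0.0042,0,0,0,-8],[0.06,0,0,0,0,0,0]]'
```

```text
time: 2.72
position: [0.4146, 0.1353, 0.423]
tool_rot: [-1.844, -2.542, -0.003]
ft_force: [-0.5, -0.7, 1.0]
grip_width: 0.689
grip_force: 0.0
```

```bash
python3 -m handwheel '[[0.06,0,0,0,0,0,-10.3],[0.06,0,0,0,0,0,-10.3],[0.06,0,0,0,0,0,-10.3],[0.06,0,0,0,0,0,-10.3],[0.06,0,0,0,0,0,-10.3],[0.06,0,0,0,0,0,-10.3],[0.06,0,0,0,0,0,-10.3],[0.06,0,0,0,0,0,0],[0.06,0,0,0,0,0,0]]'; python3 - <<'E'
from h import *
s=ctrl.get_state(); im,d=snap("wrist","w1"); print(s['joint_positions'].round(3),s['position'],Ro.from_rotvec(s['tool_rot']).as_matrix().round(3),s['time'])
K,D,R,t=cam("wrist");np.savez("pics/w1c.npz",K=K,D=D,R=R,t=t);print(-R.T@t,R.round(3),K,D)
E
```

```text
time: 3.85
position: [0.4157, 0.1292, 0.4222]
tool_rot: [-0.019, -3.141, -0.001]
ft_force: [-0.3, 1.0, 1.2]
grip_width: 0.69
grip_force: 0.0
[ 0.446 -0.172 -0.673  1.55  -0.109  1.727  1.321] [0.41573738 0.12915306 0.42224767] [[-1.     0.012 -0.001]
 [ 0.012  1.     0.001]
 [ 0.001  0.001 -1.   ]] 3.85
[0.33683741 0.13143669 0.58303746] [[ 0.012  1.    -0.001]
 [ 0.958 -0.011  0.287]
 [ 0.287 -0.004 -0.958]] [[352.28096659   0.         283.20759431]
 [  0.         352.28096659 210.62739746]
 [  0.           0.           1.        ]] [-0.08967721  0.          0.          0.          0.        ]
```

View pics/w1.png

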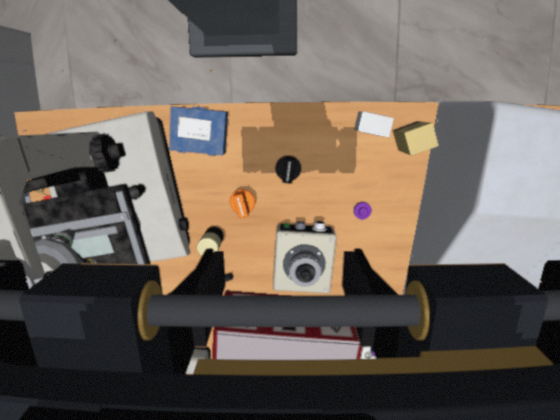

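```bash
python3 -m handwheel '[[0.05,-0.035,0.007,0.045,0,0,0],[0.05,-0.035,0.007,0.05,0,0,0],[0.05,-0.035,0.007,0.05,0,0,0],[0.05,-0.035,0.006,0.05,0,0,0],[0.05,-0.032,0.006,0.05,0,0,0],[0.05,0,0,0,0,0,0],[0.05,0,0,0,0,0,0],[0.05,0,0,0,0,0,0]]'; python3 - <<'E'
from h import *
s=ctrl.get_state(); im,d=snap("wrist","w2"); print(s['joint_positions'].round(3),s['position'],Ro.from_rotvec(s['tool_rot']).as_matrix().round(3))
K,D,R,t=cam("wrist");np.savez("pics/w2c.npz",K=K,D=D,R=R,t=t);print(-R.T@t)
E
```

```text
time: 4.9
position: [0.588, 0.1616, 0.1802]
tool_rot: [0.014, 3.137, 0.0]
ft_force: [0.4, 0.3, -0.1]
grip_width: 0.576
grip_force: 0.0
[ 0.303  0.346 -0.758  1.596  0.246  1.294  1.069] [0.58804193 0.16162788 0.18021436] [[-1.     0.009  0.004]
 [ 0.009  1.     0.   ]
 [-0.004  0.    -1.   ]]
[0.50844717 0.16358892 0.34053398]
```

View pics/w2.png

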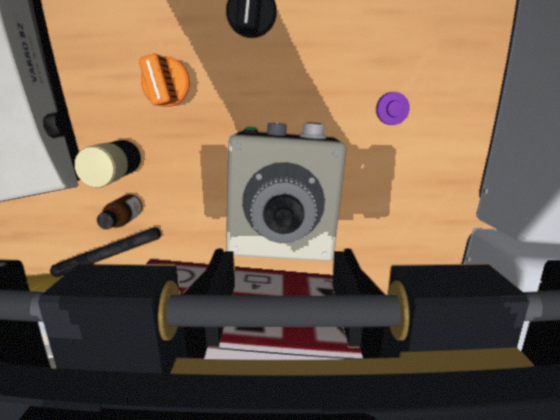

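Cap at (284,213) inside the knurled ring (284,208); module at (250,10), purple cap at (393,108), dropper at (120,210).

```bash
python3 - <<'E'
from h import *
im=cv2.imread("pics/w2.png");d=np.load("pics/w2.npy");z=np.load("pics/w2c.npz");c=[z[k] for k in"KDRt"]
v,u=np.mgrid[0:420,0:560]; P=bydepth("w",np.c_[u.ravel(),v.ravel()],d,c).reshape(420,560,3)
b=np.zeros((420,560),bool);b[160:250,235:335]=1
for lo,hi in((.086,.1),(.077,.083)):
    m=b&(P[...,2]>lo)&(P[...,2]<hi); q=P[m]; print(m.sum(),q.min(0).round(4),q.max(0).round(4),((q.min(0)+q.max(0))/2).round(4))
    (x,y),r=cv2.minEnclosingCircle(q[:,:2].astype(np.float32));print((round(x,4),round(y,4)),r)
E
```

```text
545 [0.5747 0.1487 0.086 ] [0.604  0.1774 0.092 ] [0.5893 0.1631 0.089 ]
(0.5896, 0.1627) 0.014986100606620312
1789 [0.5659 0.1379 0.077 ] [0.6151 0.1874 0.0829] [0.5905 0.1626 0.08  ]
(0.5907, 0.1627) 0.02540840208530426
```

```bash
python3 -m handwheel '[[0.05,-0.0015,0.001,0.03,0,0,0],[0.05,0,0,0.04,0,0,0],[0.05,0,0,0.02,0,0,0],[0.05,0,0,0.008,0,0,0],[0.05,0,0,0,0,0,0],[0.02,0,0,0,0,0,0],[0.02,0,0,0,0,0,0],[0.02,0,0,0,0,0,0],[0.02,0,0,0,0,0,0]]' 8
```

```text
time: 6.08
position: [0.5896, 0.1624, 0.0805]
tool_rot: [0.014, 3.14, 0.0]
ft_force: [0.0, -0.1, 5.8]
grip_width: 0.339
grip_force: 9.3
```

```bash
python3 -m handwheel '[[0.02,0,0,-0.01,0,0,0],[0.02,0,0,-0.03,0,0,0],[0.02,0,0,-0.05,0,0,0],[0.02,0,0,0,0,0,0],[0.02,0,0,0,0,0,0]]' 8; python3 - <<'E'
from h import *
s=ctrl.get_state(); im,d=snap("wrist","w3"); K,D,R,t=c=cam("wrist");np.savez("pics/w3c.npz",K=K,D=D,R=R,t=t)
print(s['position'],s['tool_rot'],s['grip_width'],s['grip_force'])
a=im[100:400,140:440];cv2.imwrite("pics/w3crop.png",cv2.resize(a,None,fx=2,fy=2,interpolation=2))
E
```

```text
time: 6.7
position: [0.5886, 0.162, 0.1693]
tool_rot: [-0.013, -3.141, 0.001]
ft_force: [0.1, -0.1, -1.6]
grip_width: 0.339
grip_force: 8.0
[0.58857568 0.16196489 0.16926558] [-1.34363410e-02 -3.14113627e+00  7.13102011e-04] 0.33907550934621405 7.999982490873663
```

View pics/w3crop.png

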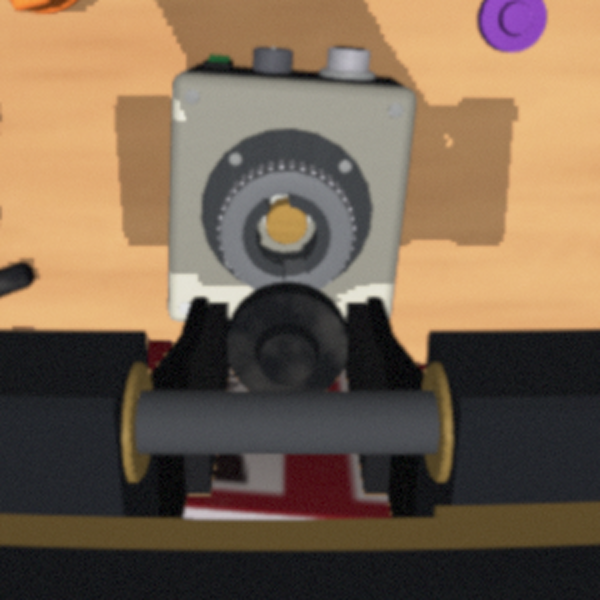

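```bash
python3 -m handwheel '[[0.02,0.05,0.02,0,0,0,0],[0.02,0.05,0.021,0.01,0,0,0],[0.02,0.053,0.022,0.05,0,0,0],[0.02,0,0,0.05,0,0,0],[0.02,0,0,0.04,0,0,0],[0.02,0,0,0.014,0,0,0],[0.02,0,0,0,0,0,0],[0.02,0,0,0,0,0,0]]' 8; 
```

```text
time: 7.75
position: [0.447, 0.223, 0.0157]
tool_rot: [0.014, 3.14, 0.001]
ft_force: [0.0, 0.4, 0.1]
grip_width: 0.336
grip_force: 8.0
```

```bash
python3 -m handwheel '[[0.02,0,0,0.008,0,0,0],[0.02,0,0,0.004,0,0,0],[0.02,0,0,0,0,0,0],[0.05,0,0,0,0,0,0],[0.05,0,0,0,0,0,0],[0.05,0,0,0,0,0,0],[0.05,0,0,-0.04,0,0,0],[0.05,0,0,-0.06,0,0,0],[0.05,0,0,-0.06,0,0,0],[0.05,0.02,-0.04,0,0,0,0],[0.05,0.02,-0.05,0,0,0,0],[0.05,0,0,0,0,0,0]]' 8; python3 - <<'E'
from h import *
s=ctrl.get_state(); im,d=snap("wrist","w4"); K,D,R,t=c=cam("wrist");np.savez("pics/w4c.npz",K=K,D=D,R=R,t=t)
print(s['position'],Ro.from_rotvec(s['tool_rot']).as_matrix().round(3),s['grip_width'],s['grip_force'])
E
```

```text
time: 9.25
position: [0.4042, 0.1288, 0.1623]
tool_rot: [0.023, 3.141, -0.006]
ft_force: [0.4, 1.0, 0.0]
grip_width: 0.571
grip_force: 0.0
[0.40421354 0.12880161 0.16234763] [[-1.     0.015  0.001]
 [ 0.015  1.    -0.004]
 [-0.001 -0.004 -1.   ]] 0.5714735997191348 0.0
```

View pics/w4.png

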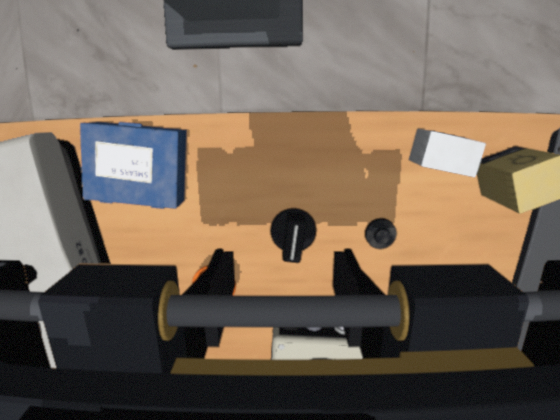

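Cap lies on the desk at (380,233), released; module at (293,232) with its white line clearly visible. Measure the module, and the socket slots from w3.

```bash
python3 - <<'E'
from h import *
def load(n):
    z=np.load(f"pics/{n}c.npz");return cv2.imread(f"pics/{n}.png"),np.load(f"pics/{n}.npy"),[z[k] for k in"KDRt"]
im,d,c=load("w4")
g=im.min(2); b=np.zeros(g.shape,bool); b[205:262,275:312]=1
m=b&(g>110); q=np.argwhere(m)[:,::-1]; n,lab,st,ce=cv2.connectedComponentsWithStats(m.astype(np.uint8)); print(st[1:])
W=onz("w",q,.056,c)[:,:2]; a=cv2.fitLine(W.astype(np.float32),2,0,.01,.01).ravel()
print("line heading",np.degrees(np.arctan2(a[1],a[0])),"mid",((W.min(0)+W.max(0))/2).round(4),W.min(0),W.max(0))
v,u=np.mgrid[0:420,0:560]; P=bydepth("w",np.c_[u.ravel(),v.ravel()],d,c).reshape(420,560,3)
b[200:268,262:325]=1
for lo,hi in((.05,.06),(.026,.036)):
    q=P[b&(P[...,2]>lo)&(P[...,2]<hi)]; (x,y),r=cv2.minEnclosingCircle(q[:,:2].astype(np.float32)); rr=cv2.minAreaRect(q[:,:2].astype(np.float32)*1000); print(lo,len(q),(x,y),r,rr)
b[:]=0;b[210:260,355:405]=1
q=P[b&(P[...,2]>.007)&(P[...,2]<.02)];print("cap",len(q),q.min(0),q.max(0))
# socket in w3
im,d,c=load("w3"); P=bydepth("w",np.c_[u.ravel(),v.ravel()],d,c).reshape(420,560,3)
a=im[180:250,240:326];cv2.imwrite("pics/sock3.png",cv2.resize(a,None,fx=8,fy=8,interpolation=3))
b[:]=0;b[160:245,235:335]=1
q=P[b&(P[...,2]>.077)&(P[...,2]<.083)]; print("ring",len(q),q.min(0),q.max(0))
E
```

```text
[[291 226   7  33  90]
 [310 248   1   1   1]
 [275 252   5  10  38]
 [303 253   9   9  45]]
line heading -11.445033 mid [0.4351 0.1395] [0.41963693 0.12456041] [0.45056972 0.15442073]
0.05 845 (0.4335877299308777, 0.14027175307273865) 0.019467206671833992 ((433.70355224609375, 140.462890625), (16.582050323486328, 37.737857818603516), 82.51251220703125)
0.026 870 (0.43391990661621094, 0.1404615193605423) 0.021207083016633987 ((432.4990234375, 140.4723663330078), (41.50136947631836, 39.15574645996094), 85.4933090209961)
cap 231 [0.43362912 0.21243552 0.00700555] [0.45952768 0.23956096 0.01299796]
ring 1754 [0.56580343 0.13826083 0.07700151] [0.6115482  0.18729921 0.0799273 ]
```

View pics/sock3.png

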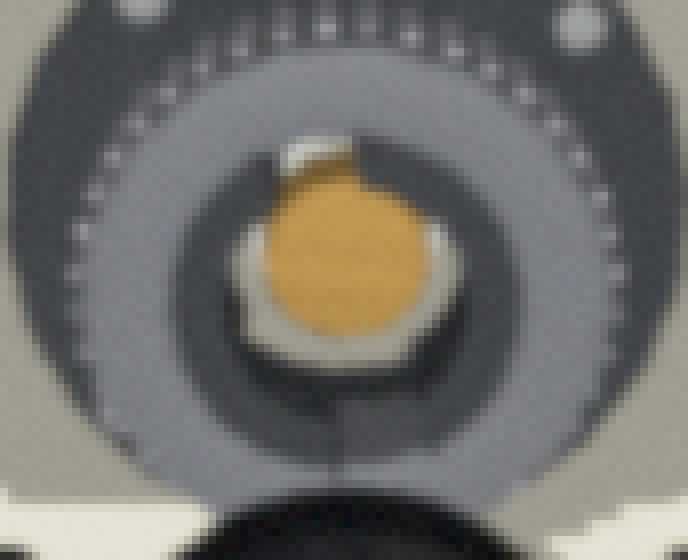

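```bash
python3 - <<'E'
from h import *
z=np.load("pics/w3c.npz");c=[z[k] for k in"KDRt"]
pts=dict(ULa=(278,150),ULb=(278,190),URa=(357,138),URb=(357,183),LLa=(336,400),LLb=(335,460),LRa=(440,445),ringL=(80,275),ringR=(620,275),dkL=(172,300),dkR=(522,300),dkB=(345,465),dkT=(345,128))
for k,(x,y) in pts.items(): 
    w=onz("w",[(240+x/8-.5,180+y/8-.5)],.08,c)[0]; e=w-[.5897,.1625,.08]; print(k,w[:2].round(4),"rel mm",(e[:2]*1e3).round(1), "r",np.hypot(*e[:2]).round(4),"ang",np.degrees(np.arctan2(e[1],e[0])).round(1))
E
```

```text
ULa [0.5745 0.1562] rel mm [-15.2  -6.3] r 0.0164 ang -157.5
ULb [0.5783 0.1562] rel mm [-11.4  -6.3] r 0.013 ang -150.9
URa [0.5734 0.1635] rel mm [-16.3   1. ] r 0.0163 ang 176.6
URb [0.5777 0.1634] rel mm [-12.    0.9] r 0.012 ang 175.6
LLa [0.5988 0.1613] rel mm [ 9.1 -1.2] r 0.0092 ang -7.7
LLb [0.6048 0.1611] rel mm [15.1 -1.4] r 0.0152 ang -5.2
LRa [0.6034 0.171 ] rel mm [13.7  8.5] r 0.0161 ang 32.0
ringL [0.5863 0.1377] rel mm [ -3.4 -24.8] r 0.025 ang -97.8
ringR [0.5867 0.1877] rel mm [-3.  25.2] r 0.0254 ang 96.7
dkL [0.5888 0.1461] rel mm [ -0.9 -16.4] r 0.0164 ang -93.1
dkR [0.5891 0.1786] rel mm [-0.6 16.1] r 0.0162 ang 92.2
dkB [0.6053 0.1621] rel mm [15.6 -0.4] r 0.0156 ang -1.6
dkT [0.5725 0.1624] rel mm [-17.2  -0.1] r 0.0172 ang -179.6
```

```bash
python3 -m handwheel '[[0.05,-0.0293,0.0118,0,0,0,6.6],[0.05,0,0,0.04,0,0,0],[0.05,0,0,0.04,0,0,0],[0.05,0,0,0.02,0,0,0],[0.05,0,0,0,0,0,0],[0.05,0,0,0,0,0,0]]' 20; python3 - <<'E'
from h import *
s=ctrl.get_state();print(np.degrees(np.arctan2(*Ro.from_rotvec(s['tool_rot']).as_matrix()[1::-1,0])), Ro.from_rotvec(s['tool_rot']).as_matrix()[:,2])
E
```

```text
time: 10.05
position: [0.4353, 0.1455, 0.0633]
tool_rot: [0.192, 3.135, 0.002]
ft_force: [0.2, 0.8, 0.5]
grip_width: 0.571
grip_force: 0.0
172.9761547479895 [ 0.00109745  0.00114682 -0.99999874]
```

```bash
python3 -m handwheel '[[0.05,0.001,-0.0055,0,0,0,0.5],[0.05,0,0,0.015,0,0,0],[0.05,0,0,0.012,0,0,0],[0.05,0,0,0,0,0,0],[0.05,0,0,0,0,0,0]]' 20
```

```text
time: 10.68
position: [0.4328, 0.1392, 0.0353]
tool_rot: [-0.207, -3.134, -0.0]
ft_force: [0.6, 0.5, 0.5]
grip_width: 0.575
grip_force: 0.0
```

```bash
python3 -m handwheel '[[0.02,0,0,0,0,0,0],[0.02,0,0,0,0,0,0],[0.01,0,0,0,0,0,0],[0.01,0,0,0,0,0,0],[0.01,0,0,0,0,0,0]]' 25; python3 - <<'E'
from h import *
s=ctrl.get_state();print(s['position'],s['ft_force'],s['torque'],np.degrees(np.arctan2(*Ro.from_rotvec(s['tool_rot']).as_matrix()[1::-1,0])), Ro.from_rotvec(s['tool_rot']).as_matrix()[:,2])
E
```

```text
time: 11.3
position: [0.4329, 0.139, 0.0355]
tool_rot: [0.208, 3.135, -0.0]
ft_force: [0.1, 0.6, 1.4]
grip_width: 0.183
grip_force: 25.0
[0.43290594 0.13897995 0.03553525] [0.1150252  0.57680776 1.41401047] [ 0.09605889 -0.09385579 -0.01618656] 172.41412173781018 [ 1.17716578e-04 -1.32154604e-04 -9.99999984e-01]
```

```bash
python3 -m handwheel '[[0.01,0,0,-0.02,0,0,0],[0.01,0,0,-0.05,0,0,0],[0.01,0,0,-0.04,0,0,0],[0.01,-0.038,0.011,0,0,0,0],[0.01,-0.038,0.011,0,0,0,0],[0.01,-0.038,0.011,0,0,0,0],[0.01,-0.0375,0.011,0,0,0,0],[0.01,0,0,0,0,0,-8.5],[0.01,0,0,0,0,0,-8.6],[0.01,0,0,0,0,0,0],[0.01,0,0,0,0,0,0]]' 25; python3 - <<'E'
from h import *
s=ctrl.get_state();print(s['position'],s['ft_force'],s['torque'],np.degrees(np.arctan2(*Ro.from_rotvec(s['tool_rot']).as_matrix()[1::-1,0])), Ro.from_rotvec(s['tool_rot']).as_matrix()[:,2])
im,d=snap("wrist","w5"); K,D,R,t=c=cam("wrist");np.savez("pics/w5c.npz",K=K,D=D,R=R,t=t)
a=im[130:400,140:440];cv2.imwrite("pics/w5crop.png",cv2.resize(a,None,fx=2,fy=2,interpolation=2))
E
```

```text
time: 12.68
position: [0.5887, 0.1624, 0.1452]
tool_rot: [0.256, -3.131, 0.0]
ft_force: [-0.7, -0.9, -0.7]
grip_width: 0.187
grip_force: 25.0
[0.58869672 0.16238978 0.1452393 ] [-0.74575681 -0.94017945 -0.74585023] [ 0.11622143 -0.1408516  -0.0057591 ] -170.64065092587265 [-3.79422151e-04 -2.12618488e-04 -9.99999905e-01]
```

View pics/w5crop.png

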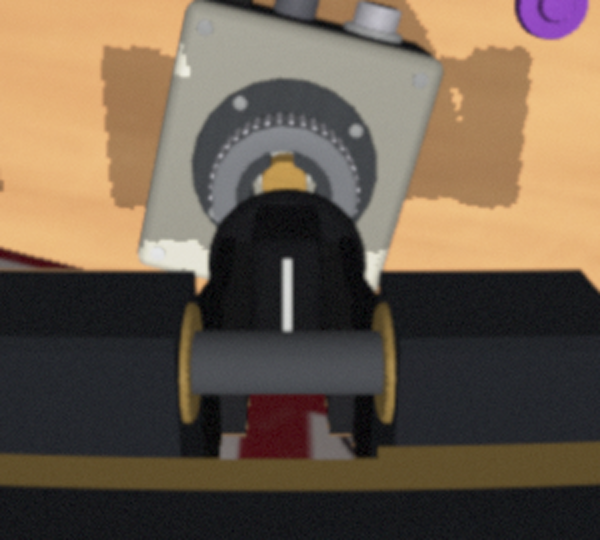

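The lamp is held upright, with its white line at (288,295) in the crop. The near slot at (283,152) lines up with it; the flange's near edge is at (288,192).

```bash
python3 - <<'E'
from h import *
z=np.load("pics/w5c.npz");c=[z[k] for k in"KDRt"];d=np.load("pics/w5.npy")
s=ctrl.get_state();M=Ro.from_rotvec(s['tool_rot']).as_matrix();p=s['position']
f=lambda x,y,h:M.T@(onz("w",[(140+x/2-.25,130+y/2-.25)],h,c)[0]-p)
print("flange front",f(288,190,p[2]-.0045)*1e3)
for x in(283,): print("slot mid",f(x,152,.08)*1e3)
for nm,a in dict(slotL=(272,153),slotR=(294,153),ringL=(210,192),ringR=(361,192),ringfront=(285,121),dkfront=(285,150)).items(): print(nm,(f(*a,.08)*1e3).round(1))
# depth points on the flange top / ring
v,u=np.mgrid[0:420,0:560]; P=(bydepth("w",np.c_[u.ravel(),v.ravel()],d,c)-p)@M*1e3; P=P.reshape(420,560,3)
b=np.zeros((420,560),bool);b[180:300,235:335]=1
for nm,lo,hi in(("flange",2.5,7.5),("bartop",-22,-18),("ring",62.5,68)):
    q=P[b&(P[...,2]>lo)&(P[...,2]<hi)]; print(nm,len(q),q.min(0).round(1) if len(q) else'',q.max(0).round(1) if len(q) else'')
E
```

```text
flange front [21.74732906  1.27801948  4.50304228]
slot mid [14.17927634 -0.36577708 65.3662925 ]
slotL [13.8 -4.  65.4]
slotR [13.8  3.3 65.4]
ringL [  0.  -25.2  65.4]
ringR [ 0.1 26.1 65.4]
ringfront [24.8  0.3 65.4]
dkfront [14.9  0.3 65.4]
flange 602 [ -2.3 -19.5   2.5] [20.1 21.4  7.5]
bartop 1503 [ -4.5 -16.  -22. ] [ 18.   18.6 -18. ]
ring 1655 [-12.1 -24.8  64.9] [23.2 24.9 68. ]
```

```bash
python3 -m handwheel '[[0.01,-0.001,-0.0007,0.012,0,0,0],[0.01,0,0,0.012,0,0,0],[0.01,0,0,0.006,0,0,0],[0.01,0,0,0.004,0,0,0],[0.01,0,0,0,0,0,0],[0.01,0,0,0,0,0,0]]' 25;  python3 -m handwheel '[[0.01,0,0,0.003,0,0,0],[0.01,0,0,0.002,0,0,0],[0.01,0,0,0,0,0,0]]' 25
```

```text
time: 13.48
position: [0.5902, 0.1622, 0.1118]
tool_rot: [-0.26, 3.13, 0.0]
ft_force: [1.0, 0.1, -0.4]
grip_width: 0.182
grip_force: 25.0
time: 13.85
position: [0.5898, 0.162, 0.1062]
tool_rot: [0.26, -3.13, 0.0]
ft_force: [0.1, 0.3, -1.1]
grip_width: 0.181
grip_force: 25.0
```

```bash
python3 -m handwheel '[[0.01,0,0,0.002,0,0,0],[0.01,0,0,0.002,0,0,0],[0.01,0,0,0.002,0,0,0],[0.01,0,0,0,0,0,0]]' 25; python3 -c "
from h import *
s=ctrl.get_state();print(s['torque'],s['ft_force'])"
```

```text
time: 14.35
position: [0.59, 0.1618, 0.1005]
tool_rot: [-0.26, 3.131, -0.001]
ft_force: [0.3, 0.3, -0.8]
grip_width: 0.178
grip_force: 25.0
[-0.0487294  -0.07197014  0.03738813] [ 0.27148173  0.28484537 -0.83178831]
```

```bash
python3 -m handwheel '[[0.01,0,0,0.002,0,0,0],[0.01,0,0,0.002,0,0,0],[0.01,0,0,0.002,0,0,0],[0.01,0,0,0.002,0,0,0],[0.01,0,0,0.001,0,0,0],[0.01,0,0,0,0,0,0],[0.01,0,0,0,0,0,0]]' 30; python3 -c "
from h import *
s=ctrl.get_state();print(s['torque'],s['ft_force'])"
```

```text
time: 15.22
position: [0.5902, 0.162, 0.0923]
tool_rot: [-0.26, 3.13, -0.001]
ft_force: [-1.9, -3.2, 7.7]
grip_width: 0.183
grip_force: 30.0
[-0.43162781  0.33553284 -0.04465134] [-1.91081028 -3.15857756  7.67818506]
```

```bash
python3 -m handwheel '[[0.01,0,0,0.0012,0,0,0],[0.01,0,0,0,0,0,0],[0.01,0,0,0,0,0,0],[0.01,0,0,0,0,0,5],[0.01,0,0,0,0,0,5],[0.01,0,0,0,0,0,5],[0.01,0,0,0,0,0,0]]' 30; python3 -c "
from h import *
s=ctrl.get_state();print(s['torque'],s['ft_force'],np.degrees(np.arctan2(*Ro.from_rotvec(s['tool_rot']).as_matrix()[1::-1,0])))"
```

```text
time: 16.1
position: [0.5907, 0.1626, 0.0915]
tool_rot: [0.151, 3.136, 0.001]
ft_force: [-1.1, -1.5, 7.7]
grip_width: 0.185
grip_force: 30.0
[-0.2466535   0.1816785  -0.02531972] [-1.075491   -1.46704597  7.67851853] 174.4818436577683
```

```bash
python3 -m handwheel '[[0.01,0,0,0,0,0,6],[0.01,0,0,0,0,0,6],[0.01,0,0,0,0,0,6],[0.01,0,0,0,0,0,6],[0.01,0,0,0,0,0,6],[0.01,0,0,0,0,0,4],[0.01,0,0,0,0,0,0]]' 30; python3 -c "
from h import *
s=ctrl.get_state();print(s['torque'],s['ft_force'],np.degrees(np.arctan2(*Ro.from_rotvec(s['tool_rot']).as_matrix()[1::-1,0])))"
```

```text
time: 16.98
position: [0.5909, 0.1628, 0.0916]
tool_rot: [1.061, 2.955, 0.002]
ft_force: [-1.6, -1.3, 7.4]
grip_width: 0.179
grip_force: 30.0
[-0.20140298  0.01919438 -0.00702339] [-1.59333847 -1.25614527  7.4122246 ] 140.49498578554196
```

```bash
for i in 1 2; do python3 -m handwheel '[[0.01,0,0,0,0,0,2],[0.01,0,0,0,0,0,2],[0.01,0,0,0,0,0,0]]' 30 >/dev/null; python3 -c "
from h import *
s=ctrl.get_state();print(s['position'],s['torque'],s['ft_force'],np.degrees(np.arctan2(*Ro.from_rotvec(s['tool_rot']).as_matrix()[1::-1,0])))"; done
```

```text
[0.59073088 0.16277155 0.09158238] [-0.21446594  0.20396565  0.03049743] [-1.56705702 -0.18861932  7.55385949] 136.52098913347697
[0.59030713 0.16250101 0.09150132] [-0.3491379   0.42063142  0.04503082] [-3.07934068 -1.78720746  8.45344644] 132.5267813520395
```

```bash
for i in 1 2; do python3 -m handwheel '[[0.01,0,0,0,0,0,1.5],[0.01,0,0,0,0,0,0]]' 30 >/dev/null; python3 -c "
from h import *
s=ctrl.get_state();print(s['position'],s['torque'],s['ft_force'],np.degrees(np.arctan2(*Ro.from_rotvec(s['tool_rot']).as_matrix()[1::-1,0])))"; done
```

```text
[0.59026017 0.16249315 0.09152809] [-0.32788438  0.4438749   0.24907914] [-1.78932625 -2.14332472  7.66055775] 131.0588828271524
[0.59025469 0.16250469 0.09153548] [-0.38216462  0.42511822  0.43213404] [-2.47552604 -1.42641002  9.62421544] 129.58848272568284
```

```bash
python3 -m handwheel '[[0.01,0,0,0,0,0,-2.5],[0.01,0,0,-0.001,0,0,0],[0.01,0,0,-0.001,0,0,0],[0.01,0,0,-0.001,0,0,0],[0.01,0,0,0,0,0,0]]' 30 ; python3 -c "
from h import *
s=ctrl.get_state();print(s['position'],s['torque'],s['ft_force'],np.degrees(np.arctan2(*Ro.from_rotvec(s['tool_rot']).as_matrix()[1::-1,0])))"
```

```text
time: 18.85
position: [0.5901, 0.1624, 0.0932]
tool_rot: [1.277, 2.87, 0.001]
ft_force: [1.3, -0.2, 1.6]
grip_width: 0.181
grip_force: 30.0
[0.59011843 0.16238587 0.09322154] [ 0.09585591 -0.26942236  0.04709827] [ 1.31044961 -0.18204995  1.55294709] 132.01859824100762
```

```bash
python3 -m handwheel '[[0.01,0,0,-0.0008,0,0,0],[0.01,0,0,0,0,0,0],[0.01,0,0,0,0,0,0]]' 30 ; python3 -c "
from h import *
s=ctrl.get_state();print(s['position'],s['torque'],s['ft_force'],np.degrees(np.arctan2(*Ro.from_rotvec(s['tool_rot']).as_matrix()[1::-1,0])))"
```

```text
time: 19.23
position: [0.5901, 0.1624, 0.094]
tool_rot: [1.277, 2.87, 0.001]
ft_force: [1.3, 1.6, -0.1]
grip_width: 0.18
grip_force: 30.0
[0.59007255 0.16235478 0.09404847] [ 0.38406788 -0.63009131  0.11621107] [ 1.31841606  1.55332776 -0.06134414] 132.01828762341145
```

```bash
python3 -m handwheel '[[0.03,0,0,0,0,0,0],[0.04,0,0,0,0,0,0],[0.045,0,0,0,0,0,0],[0.045,0,0,0,0,0,0],[0.045,0,0,-0.02,0,0,0],[0.045,0,0,-0.04,0,0,0],[0.045,0,0,-0.04,0,0,0],[0.045,0.03,0,-0.03,0,0,0],[0.045,0,0,0,0,0,0],[0.045,0,0,0,0,0,0]]' 30 ; python3 - <<'E'
from h import *
s=ctrl.get_state();im,d=snap("wrist","w6");K,D,R,t=c=cam("wrist");print(s['position'])
v,u=np.mgrid[0:420,0:560]; P=bydepth("w",np.c_[u.ravel(),v.ravel()],d,c)
k=np.hypot(P[:,0]-.59,P[:,1]-.1625)
dark=(im.max(2)<80).ravel()
q=P[(k<.03)&(P[:,2]>.1)&(P[:,2]<.14)]; h,e=np.histogram(q[:,2],bins=np.arange(.1,.14,.001));print("bar",len(q),dict(zip(e.round(3),h)))
b=q[q[:,2]>.112]; print(cv2.minAreaRect((b[:,:2]*1000).astype(np.float32)), np.median(b[:,2]))
f=P[(k<.024)&(P[:,2]>.08)&(P[:,2]<.1)]; h,e=np.histogram(f[:,2],bins=np.arange(.08,.1,.001));print("flange",dict(zip(e.round(3),h)))
r=P[(k>.029)&(k<.036)&(P[:,2]>.03)&(P[:,2]<.09)];print("turret",np.median(r[:,2]))
A=np.c_[b[:,:2],np.ones(len(b))];print("tilt",np.linalg.lstsq(A,b[:,2],rcond=None)[0])
a=im[130:400,140:440];cv2.imwrite("pics/w6crop.png",cv2.resize(a,None,fx=2,fy=2,interpolation=2))
E
```

```text
time: 20.48
position: [0.5701, 0.1838, 0.2244]
tool_rot: [1.277, 2.869, -0.001]
ft_force: [-0.2, -0.2, -0.6]
grip_width: 0.518
grip_force: 0.0
[0.5700834  0.18378683 0.2244129 ]
bar 892 {np.float64(0.1): np.int64(5), np.float64(0.101): np.int64(7), np.float64(0.102): np.int64(9), np.float64(0.103): np.int64(7), np.float64(0.104): np.int64(7), np.float64(0.105): np.int64(5), np.float64(0.106): np.int64(12), np.float64(0.107): np.int64(7), np.float64(0.108): np.int64(5), np.float64(0.109): np.int64(12), np.float64(0.11): np.int64(27), np.float64(0.111): np.int64(74), np.float64(0.112): np.int64(272), np.float64(0.113): np.int64(366), np.float64(0.114): np.int64(72), np.float64(0.115): np.int64(5), np.float64(0.116): np.int64(0), np.float64(0.117): np.int64(0), np.float64(0.118): np.int64(0), np.float64(0.119): np.int64(0), np.float64(0.12): np.int64(0), np.float64(0.121): np.int64(0), np.float64(0.122): np.int64(0), np.float64(0.123): np.int64(0), np.float64(0.124): np.int64(0), np.float64(0.125): np.int64(0), np.float64(0.126): np.int64(0), np.float64(0.127): np.int64(0), np.float64(0
[... 528 characters left out ...]
np.float64(0.081): np.int64(0), np.float64(0.082): np.int64(2), np.float64(0.083): np.int64(12), np.float64(0.084): np.int64(21), np.float64(0.085): np.int64(44), np.float64(0.086): np.int64(106), np.float64(0.087): np.int64(268), np.float64(0.088): np.int64(334), np.float64(0.089): np.int64(83), np.float64(0.09): np.int64(10), np.float64(0.091): np.int64(9), np.float64(0.092): np.int64(7), np.float64(0.093): np.int64(7), np.float64(0.094): np.int64(4), np.float64(0.095): np.int64(7), np.float64(0.096): np.int64(8), np.float64(0.097): np.int64(3), np.float64(0.098): np.int64(9), np.float64(0.099): np.int64(8)}
turret 0.048005205579775084
tilt [-9.96979813e-06 -2.58223492e-04  1.13262196e-01]
```

View pics/w6crop.png

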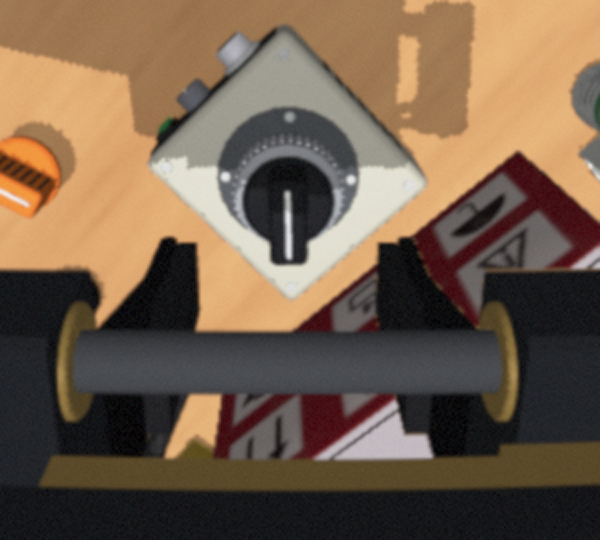

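The lamp is seated with its bar at 132° and the cap is off. But the bar top is at z≈0.113, so the foot is 23 mm below the mouth: the lugs are under the rail, not in the notches. I'll regrip, press, turn to the stop and let it rise there.

```bash
python3 -m handwheel '[[0.045,-0.0292,0.0005,0.02,0,0,0],[0.045,0,0,0.04,0,0,0],[0.045,0,0,0.04,0,0,0],[0.045,0,0,0.0275,0,0,0],[0.045,0,0,0,0,0,0],[0.01,0,0,0,0,0,0],[0.01,0,0,0,0,0,0],[0.01,0,0,0,0,0,0],[0.01,0,0,0,0,0,0]]' 25 ; python3 -c "
from h import *
s=ctrl.get_state();print(s['position'],s['torque'],s['ft_force'],np.degrees(np.arctan2(*Ro.from_rotvec(s['tool_rot']).as_matrix()[1::-1,0])))"
```

```text
time: 21.65
position: [0.5899, 0.1628, 0.0973]
tool_rot: [1.277, 2.869, -0.001]
ft_force: [-1.5, -0.6, 2.2]
grip_width: 0.181
grip_force: 24.8
[0.58992427 0.16279147 0.0973091 ] [-0.10007279  0.12354766  0.06192492] [-1.45087967 -0.58849446  2.22720221] 132.020288799844
```

```bash
cat > st.py <<'E'
from h import *
s=ctrl.get_state();print(s['position'].round(4),s['torque'].round(3),s['ft_force'].round(1),np.degrees(np.arctan2(*Ro.from_rotvec(s['tool_rot']).as_matrix()[1::-1,0])).round(2))
E
python3 -m handwheel '[[0.01,0,0,0.001,0,0,0],[0.01,0,0,0,0,0,0],[0.01,0,0,0,0,0,0]]' 25 >/dev/null; python3 st.py
python3 -m handwheel '[[0.01,0,0,0,0,0,0.6],[0.01,0,0,0,0,0,0],[0.01,0,0,0,0,0,0]]' >/dev/null; python3 st.py
```

```text
[0.59   0.1629 0.097 ] [-0.325  0.491  0.064] [-2.1 -0.9  7.2] 132.02
[0.5901 0.1629 0.097 ] [-0.361  0.445  0.053] [-3.1 -1.5  7.5] 131.43
```

```bash

python3 -m handwheel '[[0.01,0,0,0.0005,0,0,0.6],[0.01,0,0,0,0,0,0],[0.01,0,0,0,0,0,0]]' >/dev/null; python3 st.py
python3 -m handwheel '[[0.01,0,0,0,0,0,0.5],[0.01,0,0,0,0,0,0],[0.01,0,0,0,0,0,0]]' >/dev/null; python3 st.py
```

```text
[0.5901 0.1629 0.097 ] [-0.421  0.678  0.213] [-2.3 -1.7  8.5] 130.83
[0.5901 0.1629 0.097 ] [-0.385  0.684  0.202] [-3.9 -2.2  8.6] 130.34
```

```bash
for i in 1 2 3 4; do
python3 -m handwheel '[[0.01,0,0,-0.001,0,0,0],[0.01,0,0,0,0,0,0]]' >/dev/null; python3 st.py; done
```

```text
[0.59   0.1629 0.0971] [-0.362  0.359  0.211] [-2.  -1.3  7.9] 130.33
[0.5899 0.1628 0.0972] [-0.287  0.071  0.205] [-1.3 -1.8  4. ] 130.32
[0.5899 0.1628 0.0974] [-0.115 -0.615  0.207] [ 2.4 -0.6 -3.1] 130.31
[0.5897 0.1627 0.0975] [ 0.172 -1.523  0.152] [  5.4   1.  -12.5] 130.31
```

```bash

python3 -m handwheel '[[0.01,0,0,0.002,0,0,-1.5],[0.01,0,0,0.002,0,0,-1.5],[0.01,0,0,0.001,0,0,0],[0.01,0,0,0,0,0,0]]' 35 >/dev/null; python3 st.py
for i in 1 2; do python3 -m handwheel '[[0.01,0,0,0.001,0,0,0],[0.01,0,0,0,0,0,0]]' >/dev/null; python3 st.py; done
```

```text
[0.59   0.163  0.0962] [-0.508  0.235  0.006] [-1.2 -2.1  5.9] 133.33
[0.59   0.163  0.0953] [-0.557  0.381  0.001] [-2.5 -1.9  7.2] 133.33
[0.59   0.163  0.0945] [-0.517  0.418 -0.022] [-1.8 -2.2  8.1] 133.33
```

```bash

for i in 1 2 3; do python3 -m handwheel '[[0.01,0,0,0,0,0,0.7],[0.01,0,0,0,0,0,0]]' >/dev/null; python3 st.py; done
```

```text
[0.59   0.163  0.0945] [-0.515  0.438  0.036] [-2.9 -2.6  7.4] 132.63
[0.59   0.163  0.0945] [-0.543  0.415  0.093] [-2.3 -2.6  7.6] 131.95
[0.59   0.163  0.0945] [-0.516  0.456  0.123] [-2.3 -1.7  7.7] 131.25
```

```bash

python3 -m handwheel '[[0.01,0,0,0,0,0,-0.5],[0.01,0,0,0,0,0,0]]' >/dev/null; python3 st.py
for i in 1 2 3 4; do python3 -m handwheel '[[0.01,0,0,-0.001,0,0,0],[0.01,0,0,0,0,0,0]]' >/dev/null; python3 st.py; done
```

```text
[0.5899 0.163  0.0945] [-0.536  0.428  0.041] [-1.1 -1.7  6.9] 131.75
[0.5899 0.163  0.0946] [-0.555  0.348  0.056] [-2.  -2.2  6. ] 131.73
[0.5899 0.163  0.0947] [-0.496  0.116  0.096] [-0.9 -2.   4.9] 131.72
[0.5899 0.163  0.0951] [-0.44  -0.102  0.061] [ 0.5 -0.9  3.7] 131.71
[0.5898 0.163  0.096 ] [-0.354 -0.198  0.104] [-0.4 -1.5  1.4] 131.71
```

```bash

python3 -m handwheel '[[0.015,0,0,0,0,0,0],[0.03,0,0,0,0,0,0],[0.045,0,0,0,0,0,0],[0.045,0,0,0,0,0,0],[0.045,0,0,-0.02,0,0,0],[0.045,0,0,-0.04,0,0,0],[0.045,0,0,-0.04,0,0,0],[0.045,0.03,0,-0.03,0,0,0],[0.045,0,0,0,0,0,0],[0.045,0,0,0,0,0,0]]' ; cat > look.py <<'E'
from h import *
import sys
im,d=snap("wrist",sys.argv[1]);c=cam("wrist")
v,u=np.mgrid[0:420,0:560]; P=bydepth("w",np.c_[u.ravel(),v.ravel()],d,c); P=P[(d>0).ravel()]
k=np.hypot(P[:,0]-.59,P[:,1]-.1625)
def z(m): q=P[m][:,2]; return len(q),np.percentile(q,[10,50,90]).round(4)
print("bar",z((k<.018)&(P[:,2]>.105)));print("flange",z((k>.011)&(k<.02)&(P[:,2]>.082)&(P[:,2]<.098)))
for a in(.0215,.0225,.0235,.0245,.027,.029,.031,.033,.036,.045): print(a,z((k>a)&(k<a+.001)&(P[:,2]<.1)))
b=P[(k<.025)&(P[:,2]>.11)];print(cv2.minAreaRect((b[:,:2]*1000).astype(np.float32)))
E
python3 look.py w7
```

```text
time: 28.4
position: [0.57, 0.1849, 0.2264]
tool_rot: [1.285, 2.866, -0.001]
ft_force: [-0.7, -0.2, 0.1]
grip_width: 0.516
grip_force: 0.0
bar (752, array([0.112 , 0.1131, 0.114 ]))
flange (703, array([0.087 , 0.0882, 0.0894]))
0.0215 (102, array([0.0533, 0.0775, 0.0784]))
0.0225 (152, array([0.0481, 0.077 , 0.0783]))
0.0235 (260, array([0.0479, 0.0762, 0.078 ]))
0.0245 (270, array([0.0481, 0.0709, 0.0772]))
0.027 (87, array([0.0473, 0.0481, 0.049 ]))
0.029 (107, array([0.0473, 0.0482, 0.0495]))
0.031 (117, array([0.0473, 0.0481, 0.0493]))
0.033 (154, array([0.0473, 0.0481, 0.0491]))
0.036 (156, array([0.0448, 0.0458, 0.0467]))
0.045 (242, array([0.0448, 0.0457, 0.0465]))
((589.9205322265625, 163.20652770996094), (15.958144187927246, 37.37620162963867), 42.2894287109375)
```

The case top (0.0457 vs 0.048) and the ring (0.0777 vs 0.080) both read 2.3 mm low. Relative to the ring, the foot is therefore 20.6 mm below the mouth, so the module is locked (it was locked after the first twist too). I'm handing in.

```bash
python3 -c "
from h import *
print(ctrl.close_job())"
```

```text
the job is handed in; nothing more can be done
None
```

The job is handed in: the lamp module measures as locked in its notches (foot 20.6 mm below the mouth, upright, let go) with the dust cap on the desk, but wrist torque briefly read 0.43 N m at the stop, over the glass's 0.25 limit, and I couldn't check the glass.

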